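# Find the rocking corner of a marver plate and press its cam shim flat

### The arm

A 6-joint arm with a two-finger parallel gripper is mounted at the origin on the work surface. World frame = base frame: x ahead of the robot, y to its left, z up, the work surface at z = 0. Lengths are in m, angles in degrees, forces in N, time in s.
With the tool pointing down it reaches from about 0.35 to 0.875 m from the base axis. Payload 4.2 kg.
Tool frame: the origin (TCP) lies midway between the tips of the shut fingers; the grasp point (between the pads) lies 19 mm behind it; z points along the fingers, y is the direction in which the jaws open and shut (so a half turn about z gives the same grasp; the last joint's range is limited). The gripper opens to 87 mm and grips with 3 to 60 N. Pads are 19 mm wide; open, the fingers measure 117 mm over their backs; the gripper's body (75 mm by 190 mm) begins 51 mm behind the grasp point.
Start: joints at [84.259, 22.042, 0.453, 0, -68.411, -14.817], TCP at [0.219, 0.585, 0.223] pointing down, gripper open.
Joint ranges: [-179.83, 179.83], [-69.29, 118.12], [-61.27, 80.66], [-181.25, 117.63], [-171.15, -9.14], [-177.46, 177.46]. Speed limits (degrees/s): [159.86, 159.86, 180, 180, 180, 180].

### API

Orientations are given as a 3x3 rotation matrix whose columns are the frame's x, y, z axes.
In Python, from station import sense, capture, finish_job gives the robot as it stands. The module is installed in compiled form; this text tells all that it offers.
- The arm moves only by the shell command python3 -m jog 'ROWS' [OPENING]. ROWS is JSON, a list of rows, each a list of 6 numbers: the shift along the tool's x, y, z in cm, then the turn, a rotation vector about the tool's x, y, z in degrees. In form: [[dx, dy, dz, wx, wy, wz], ...]. A call has exactly 5 rows; each row shifts and turns the commanded pose from where the row before left it, along the tool's axes as they then stand; what a row does not reach is not made up. A row lasts 1/12 s, in which the tool goes at most 41.7 mm and 7.16 degrees, less where a joint would pass 70% of its speed; a pose out of reach is approached as far as the arm can. A call is refused whole if a number of a shift passes 4.17 or a number of a turn 7.16, either way. A call with a gripper value outside its range is refused whole. OPENING is the finger opening in cm, from 0 to 8.7, set as the call begins (- or left out, the last holds). The fingers move at their own pace and stop on an object; the grip force is fixed at half the most. Time passes only in rows, so rows that do not move let the fingers close, or fill a call up. It gives the time, the measured TCP pose, the force and the opening at its end, in the units of the state.
- sense(): the state, without advancing time (a new reading comes with each control period).
- capture(name): name is "scene" or "top" or "wrist"; returns a dict with "frame" (480x640x3 uint8, red, green, blue), "fx", "fy", "cx", "cy" (pixels), "dist" ([k1, k2, p1, p2, k3] as OpenCV has them; the pictures are not rectified), "world_to_cam" (4x4, takes a point from world to camera coordinates). Camera axes: x right, y up, looking along -z (the intrinsics and any distortion apply to the point x, -y, -z); pixel columns grow to the right and rows downward; lengths in m; the calibration is good to about 2 mm. A picture is of the moment at which its call begins. There is no depth.
- finish_job(): hands the job in, once; it reports no verdict.
The state is a dict: "time_s": time; "joints": joint angles; "joint_velocities": joint speeds; "effort": joint torques, N m; "tcp_pos": TCP position; "ee_rot": TCP orientation; "wrist_force": force on the tool from outside, world axes, zero at the start; "moment": the same for the moment, N m; "gripper_width": opening from 0.0 (shut) to 1.0 (fully open).
Only numpy, scipy, OpenCV 4.12 (cv2) and the standard library are available. Lean on these libraries where they do the work, as an engineer would, in place of code of your own. Each camera call takes 0.05 s, during which the arm holds its last target.

### The job

One corner of the graphite marver plate rocks: it gives way when you press on it. Press on the corners with a fingertip to find it, then let go and press that corner's steel cam shim down flat, so that the plate stands firm. Leave the other three shims standing up, do not lift or shift the plate, and do not disturb the things on and around it.

Things in the scene. Friction and masses are not known exactly. Their poses are not given: they have to be found in the camera images.
- bed: White refractory slab fixed on the table, 310 (x) x 370 (y) x 20 mm. On it stand four fixed iron feet, 33 mm high, that carry the plate's corners; one stands about 4 mm lower, which gives the plate its play. Origin: centre of the slab's underside, on the table.
- plate: Dark graphite marver plate, 220 (x) x 190 (y) x 14 mm, 1 kg, lying loose on four iron feet. Origin: centre of its underside, 53 mm above the table; top at 67 mm. x points away from the robot, y to the left, turned up to 0.25 rad. Exactly one corner rocks: under 4 to 8 N it drops about 4 mm on to its foot, and it comes back when let go. The other three give under 1 mm.
- corner_near_left (a point): Point on the plate's top face above the foot at its near left corner, 25 mm in from the plate's near edge and 13 mm in from its left edge: the place to press. Moves with the plate.
- corner_far_left (a point): Point on the plate's top face above the foot at its far left corner, 25 mm in from the plate's far edge and 13 mm in from its left edge: the place to press. Moves with the plate.
- corner_far_right (a point): Point on the plate's top face above the foot at its far right corner, 25 mm in from the plate's far edge and 13 mm in from its right edge: the place to press. Moves with the plate.
- corner_near_right (a point): Point on the plate's top face above the foot at its near right corner, 25 mm in from the plate's near edge and 13 mm in from its right edge: the place to press. Moves with the plate.
- shim_a (a joint): Angle (rad) by which this cam shim, on the plate's left side, is pressed down: 0 = 43 degrees up, 0.75 = flat, at its stop; starts at 0 to 0.2. Stiff pivot: stays where left. Its axis runs along the plate's left edge, 12 mm outwards of its corner's press point, 34 to 38 mm above the table. Flat, its cam fills the play of a rocking corner; it lifts a firm corner about 4 mm.
- tongue_a (a point): On the upper face of cam shim a's tongue, 14 mm short of its free end: a steel strip 20 x 3 mm, sticking out and up from under the plate's left edge; it belongs to the nearest corner. Up: 41 to 46 mm out from the pivot axis, 54 to 68 mm above the table; flat: 50 mm out, 27 to 32 mm high. A straight push down of 5 to 15 N on its face, about 30 mm out from the axis, lays it flat.
- shim_b (a joint): Angle (rad) by which this cam shim, on the plate's left side, is pressed down: 0 = 43 degrees up, 0.75 = flat, at its stop; starts at 0 to 0.2. Stiff pivot: stays where left. Its axis runs along the plate's left edge, 12 mm outwards of its corner's press point, 34 to 38 mm above the table. Flat, its cam fills the play of a rocking corner; it lifts a firm corner about 4 mm.
- tongue_b (a point): On the upper face of cam shim b's tongue, 14 mm short of its free end: a steel strip 20 x 3 mm, sticking out and up from under the plate's left edge; it belongs to the nearest corner. Up: 41 to 46 mm out from the pivot axis, 54 to 68 mm above the table; flat: 50 mm out, 27 to 32 mm high. A straight push down of 5 to 15 N on its face, about 30 mm out from the axis, lays it flat.
- shim_c (a joint): Angle (rad) by which this cam shim, on the plate's right side, is pressed down: 0 = 43 degrees up, 0.75 = flat, at its stop; starts at 0 to 0.2. Stiff pivot: stays where left. Its axis runs along the plate's right edge, 12 mm outwards of its corner's press point, 34 to 38 mm above the table. Flat, its cam fills the play of a rocking corner; it lifts a firm corner about 4 mm.
- tongue_c (a point): On the upper face of cam shim c's tongue, 14 mm short of its free end: a steel strip 20 x 3 mm, sticking out and up from under the plate's right edge; it belongs to the nearest corner. Up: 41 to 46 mm out from the pivot axis, 54 to 68 mm above the table; flat: 50 mm out, 27 to 32 mm high. A straight push down of 5 to 15 N on its face, about 30 mm out from the axis, lays it flat.
- shim_d (a joint): Angle (rad) by which this cam shim, on the plate's right side, is pressed down: 0 = 43 degrees up, 0.75 = flat, at its stop; starts at 0 to 0.2. Stiff pivot: stays where left. Its axis runs along the plate's right edge, 12 mm outwards of its corner's press point, 34 to 38 mm above the table. Flat, its cam fills the play of a rocking corner; it lifts a firm corner about 4 mm.
- tongue_d (a point): On the upper face of cam shim d's tongue, 14 mm short of its free end: a steel strip 20 x 3 mm, sticking out and up from under the plate's right edge; it belongs to the nearest corner. Up: 41 to 46 mm out from the pivot axis, 54 to 68 mm above the table; flat: 50 mm out, 27 to 32 mm high. A straight push down of 5 to 15 N on its face, about 30 mm out from the axis, lays it flat.
- mould: Bystander: heavy brass optic mould (1.7 kg), a round cup 78 mm across and 40 mm high, standing on the plate left or right of its middle. Origin: centre of its underside.
- jar: Bystander: small closed glass jar with a black lid, 54 mm across, 46 mm high, standing on the plate on the other side from the mould. Origin: centre of its underside.
- slug_1: Bystander: short slug of glass cane, 26 mm across, 16 mm high, standing on the slab between the two left shims. Origin: centre of its underside.
- slug_2: Bystander: short slug of glass cane, 26 mm across, 16 mm high, standing on the slab between the two right shims. Origin: centre of its underside.
- block: Bystander: wooden shaping block, a cup 80 mm across and 44 mm high with a handle 170 mm long towards its -x, lying on the table right of the slab. Origin: under the cup.
- paddle: Bystander: graphite paddle, blade 110 x 80 x 12 mm, wooden handle to its -x, 260 mm over all, lying on the table left of the slab. Origin: under the joint of blade and handle.
- jar_tall: Bystander: closed green glass jar, 64 mm across, 100 mm high, on the table left of the slab. Origin: centre of its underside.

How it is judged (in metres and radians):
On the way, in this order (a step that is already met when the one before it is completed fails the run):
1. the rocking corner is pressed down with the fingers on the plate (that corner at least 2.5 mm from where it was, fingers within 70 mm of its press point) (contact force between the fingers and plate above 1 N and ((distance of corner_near_left from where it was at the start of the episode above 0.0025 m and horizontal distance between the grasp point and corner_near_left below 0.07 m) or (distance of corner_far_left from where it was at the start of the episode above 0.0025 m and horizontal distance between the grasp point and corner_far_left below 0.07 m) or (distance of corner_far_right from where it was at the start of the episode above 0.0025 m and horizontal distance between the grasp point and corner_far_right below 0.07 m) or (distance of corner_near_right from where it was at the start of the episode above 0.0025 m and horizontal distance between the grasp point and corner_near_right below 0.07 m))), for 0.1 s.
2. one shim is pressed flat (joint above 0.69), the three others still up (below 0.35), and all plate corners are within 2 mm of where they were (((value of joint shim_a above 0.69 rad and value of joint each of shim_b, shim_c, shim_d below 0.35 rad) or (value of joint shim_b above 0.69 rad and value of joint each of shim_a, shim_c, shim_d below 0.35 rad) or (value of joint shim_c above 0.69 rad and value of joint each of shim_a, shim_b, shim_d below 0.35 rad) or (value of joint shim_d above 0.69 rad and value of joint each of shim_a, shim_b, shim_c below 0.35 rad)) and distance of each of corner_near_left, corner_far_left, corner_far_right, corner_near_right from where it was at the start of the episode below 0.002 m), for 0.2 s.
At the end, for the whole second after the job is handed in: Only the shim of the corner that rocked is flat (joint above 0.69 rad), the other three still stand up (below 0.35 rad), all four plate corners are within 2 mm of where they began (a wrong shim lifts its corner about 4 mm), the plate is at rest, bystanders within 20 mm of their start (all of step 2 and linear speed of plate below 0.01 m/s and distance of each of mould, jar, slug_1, slug_2, block, paddle, jar_tall from where it was at the start of the episode below 0.02 m); the robot touches nothing.
It fails at once if the plate is lifted (underside over 10 mm above its feet) or shifted by more than 15 mm (height (world z) of plate above 0.0635 m or distance of plate from where it was at the start of the episode above 0.015 m).
It fails at once if one of the bystanders is moved, lifted or knocked by more than 20 mm (distance of any of mould, jar, slug_1, slug_2, block, paddle, jar_tall from where it was at the start of the episode above 0.02 m).
It also fails if it takes over 51 s, if anything falls off the work surface, if the arm or the gripper's body presses on something with over 40 N, if the wrist force passes 120 N, or if a joint passes its speed limit or range.

## Working session

There is one attempt and no reset: what is moved stays moved. The work goes in short steps, Python scripts to look and compute and a shell command to move; the robot and the scene stay as the last step left them, time stands still between calls to the robot, and variables do not carry over. Pictures are saved under pics/ and viewed, and the job is handed in when it is done.

```bash
mkdir -p pics; ls; python3 - <<'E'
from station import sense,capture
import cv2,pickle
s=sense(); print(s)
for n in("scene","top","wrist"):
    c=capture(n); cv2.imwrite(f"pics/{n}0.png",c["frame"][:,:,::-1]); pickle.dump(c,open(f"pics/{n}0.pkl","wb"))
    print(n,c["fx"],c["fy"],c["cx"],c["cy"],c["dist"],c["world_to_cam"])
E
```

```text
pics
{'time_s': 0.0, 'joints': array([ 8.42605022e+01,  2.20886877e+01,  3.79524901e-01, -2.90316062e-02,
       -6.84126338e+01, -1.48160179e+01]), 'joint_velocities': array([-0.00140107,  0.00638616,  0.01150766,  0.01745732, -0.01706807,
        0.02656492]), 'effort': array([ 6.45787823e-04, -3.90662277e+01,  1.87404388e+01,  4.21974331e+00,
        1.10194882e-02, -1.90840738e-04]), 'tcp_pos': array([0.2192214 , 0.58463499, 0.22147962]), 'ee_rot': array([[ 9.36266804e-01, -3.51289065e-01, -6.81376964e-04],
       [-3.51289715e-01, -9.36264525e-01, -2.06793214e-03],
       [ 8.84928687e-05,  2.17549694e-03, -9.99997630e-01]]), 'wrist_force': array([0.09835689, 0.3543724 , 0.14432706]), 'moment': array([ 0.0375152 , -0.02649113, -0.00384977]), 'gripper_width': 0.9959234706834719}
scene 442.5960396377087 442.5960396377087 318.89232425116063 234.55986373449977 [-0.10205038  0.          0.          0.          0.        ] [[ 0.69055691  0.72325498  0.00577813 -0.40079082]
 [-0.60295743  0.571249    0.55688142  0.29252513]
 [ 0.39946651 -0.38804228  0.83057191 -1.4410756 ]
 [ 0.          0.          0.          1.        ]]
top 438.86871404846187 438.86871404846187 322.2080116362853 237.0501239248883 [-0.0523737  0.         0.         0.         0.       ] [[-0.02955439 -0.99895993 -0.03472174  0.04533044]
 [ 0.99808814 -0.0313794   0.05324849 -0.57357173]
 [-0.05428265 -0.03308163  0.99797745 -1.08323004]
 [ 0.          0.          0.          1.        ]]
wrist 393.11581219229095 393.11581219229095 313.19717292479237 236.47665160795893 [-0.08209732  0.          0.          0.          0.        ] [[-3.50637726e-01 -9.36511014e-01  5.53320396e-04  6.25004437e-01]
 [ 9.07118286e-01 -3.39779581e-01 -2.48367173e-01  2.92658023e-02]
 [ 2.32786600e-01 -8.65849737e-02  9.68665805e-01 -3.88734507e-01]
 [ 0.00000000e+00  0.00000000e+00  0.00000000e+00  1.00000000e+00]]
```

View pics/top0.png

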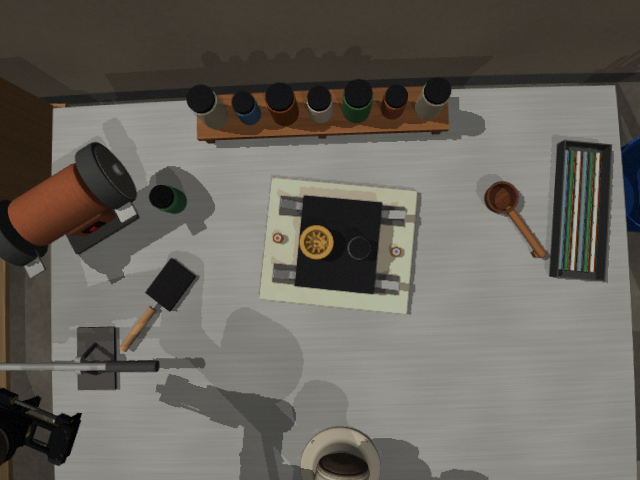

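View pics/scene0.png

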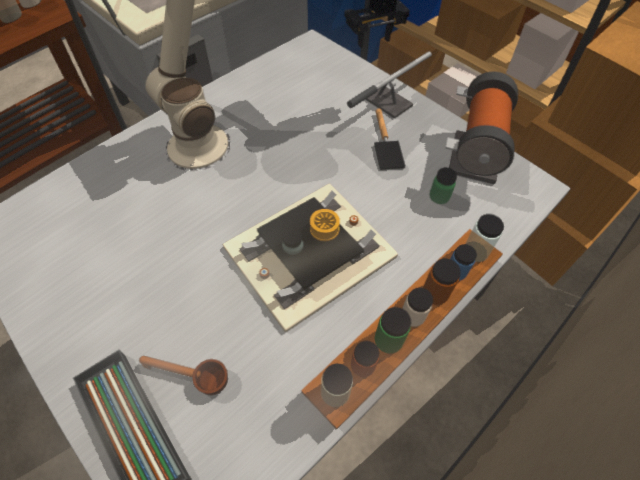

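The top view shows the slab at about (340,245), with the plate at (340,245), the mould at (316,242) on the left and the jar at (359,247). The tongues are at (290,205), (285,273), (395,214) and (387,285). Next I'll measure these.

```bash
cat > h.py <<'E'
import numpy as np,cv2,pickle
def K(c): return np.array([[c["fx"],0,c["cx"]],[0,c["fy"],c["cy"]],[0,0,1]])
def ray(c,uv):
    p=cv2.undistortPoints(np.array([[uv]],float),K(c),np.array(c["dist"]))[0,0]
    W=np.array(c["world_to_cam"]);R=W[:3,:3];t=W[:3,3]
    return -R.T@t, R.T@np.array([p[0],-p[1],-1.])
def at(c,uv,z):
    o,d=ray(c,uv); return o+d*(z-o[2])/d[2]
def proj(c,P):
    W=np.array(c["world_to_cam"]);q=W[:3,:3]@np.asarray(P,float)+W[:3,3];q=q*[1,-1,-1]
    return cv2.projectPoints(q.reshape(1,1,3),np.zeros(3),np.zeros(3),K(c),np.array(c["dist"]))[0][0,0]
def plate_pts(x,y,a):
    R=np.array([[np.cos(a),-np.sin(a)],[np.sin(a),np.cos(a)]])
    o={}
    for n,sx,sy in(("nl",-1,1),("fl",1,1),("fr",1,-1),("nr",-1,-1)):
        o[n]=np.array([x,y])+R@[sx*85,sy*82]*np.array(1e-3)
        o["t30"+n]=np.array([x,y])+R@[sx*85,sy*(94+30)]*np.array(1e-3)
        o["t44"+n]=np.array([x,y])+R@[sx*85,sy*(94+44)]*np.array(1e-3)
    return o
E
python3 - <<'E'
from h import *
c=pickle.load(open("pics/top0.pkl","rb")); f=c["frame"]
g=f.max(2); m=((g<60)*255).astype(np.uint8)
r=np.zeros_like(m); r[180:310,265:420]=m[180:310,265:420]
r=cv2.morphologyEx(r,cv2.MORPH_OPEN,np.ones((5,5)))
cs,_=cv2.findContours(r,0,2); k=max(cs,key=cv2.contourArea)
print(cv2.contourArea(k), cv2.minAreaRect(k))
h=cv2.convexHull(k)
w=np.array([at(c,p[0],.067)[:2] for p in h.astype(float)],np.float32)
print(cv2.minAreaRect(w*1000))
ap=cv2.approxPolyDP(h,6,True)[:,0]; print(ap,[at(c,p.astype(float),.067)[:2].round(4) for p in ap])
im=f[165:325,250:430,::-1].copy(); cv2.imwrite("pics/topz.png",cv2.resize(im,None,fx=4,fy=3.7,interpolation=cv2.INTER_CUBIC))
E
```

```text
6144.0 ((343.50750732421875, 244.42723083496094), (90.09740447998047, 91.67729187011719), 5.877392768859863)
((552.9742431640625, -24.103790283203125), (215.2672119140625, 218.19839477539062), 82.58329010009766)
[[304 196]
 [381 203]
 [391 223]
 [385 279]
 [375 291]
 [295 285]] [array([0.6721, 0.067 ]), array([ 0.649 , -0.1168]), array([ 0.6003, -0.1388]), array([ 0.4678, -0.1197]), array([ 0.4402, -0.0951]), array([0.4596, 0.0943])]
```

View pics/topz.png

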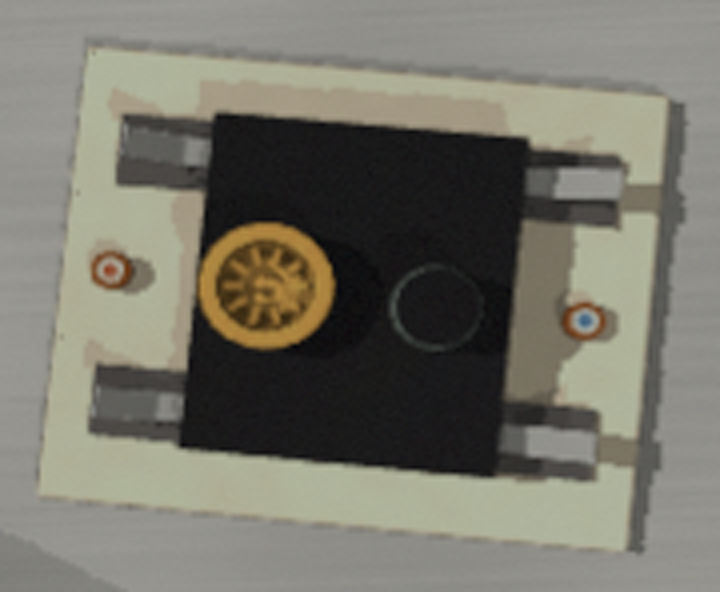

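```bash
python3 - <<'E'
from h import *
from scipy.optimize import least_squares
c=pickle.load(open("pics/top0.pkl","rb")); s=pickle.load(open("pics/scene0.pkl","rb"))
px=dict(fl=(303.75,196.1),fr=(382,202.3),nr=(373.75,293.1),nl=(295.25,285.5))
P={k:at(c,v,.067) for k,v in px.items()}
print({k:v[:2].round(4) for k,v in P.items()})
ce=sum(P.values())/4; d=(P['fl']+P['fr']-P['nl']-P['nr'])
e=(P['fl']+P['nl']-P['fr']-P['nr'])
a=np.arctan2(d[1],d[0]); print(ce,np.degrees(a),np.degrees(np.arctan2(e[1],e[0]))-90,np.linalg.norm(d)/2,np.linalg.norm(e)/2)
z=lambda u,v:(250+u/4,165+v/3.7)
R=np.array([[np.cos(a),np.sin(a)],[-np.sin(a),np.cos(a)]])
for n,uv,h in(("mould",z(267,286),.107),("jar",z(436,308),.113),("tfl",z(167,144),.062),("tfr",z(588,184),.062),("tnl",z(140,404),.062),("tnr",z(560,444),.062),("slug1",z(110,270),.036),("slug2",z(585,320),.036)):
    p=at(c,uv,h)[:2]; print(n,p.round(4),"plate frame",(R@(p-ce[:2])).round(4))
f=s["frame"].copy()
for k,v in plate_pts(ce[0],ce[1],a).items():
    print(k,v.round(4))
    if len(k)==2: q=proj(s,[*v,.067]); cv2.circle(f,tuple(np.int32(np.round(q))),2,(255,0,0),-1)
    if k[:3]=="t44": q=proj(s,[*v,.061]); cv2.circle(f,tuple(np.int32(np.round(q))),2,(0,255,0),-1)
cv2.imwrite("pics/sz.png",cv2.resize(f[170:340,210:410,::-1],None,fx=3.5,fy=3.5))
E
```

```text
{'fl': array([0.6719, 0.0676]), 'fr': array([ 0.6506, -0.1193]), 'nr': array([ 0.4353, -0.0919]), 'nl': array([0.4584, 0.0938])}
[ 0.55405655 -0.01245954  0.067     ] -7.1111061380459075 -6.805239461093606 0.21603467865904358 0.18761347003171225
mould [0.5581 0.0377] plate frame [-0.0022  0.0503]
jar [ 0.5413 -0.0583] plate frame [-0.007  -0.0471]
tfl [0.6547 0.0975] plate frame [0.0862 0.1216]
tfr [ 0.6201 -0.1545] plate frame [ 0.0831 -0.1328]
tnl [0.4858 0.1182] plate frame [-0.0839  0.1212]
tnr [ 0.453  -0.1315] plate frame [-0.0855 -0.1307]
slug1 [0.5748 0.1376] plate frame [0.002  0.1515]
slug2 [ 0.5326 -0.1528] plate frame [-0.0039 -0.1419]
nl [0.4799 0.0794]
t30nl [0.4851 0.1211]
t44nl [0.4868 0.135 ]
fl [0.6486 0.0584]
t30fl [0.6538 0.1001]
t44fl [0.6555 0.114 ]
fr [ 0.6283 -0.1044]
t30fr [ 0.6231 -0.146 ]
t44fr [ 0.6213 -0.1599]
nr [ 0.4596 -0.0833]
t30nr [ 0.4544 -0.125 ]
t44nr [ 0.4526 -0.1389]
```

View pics/sz.png

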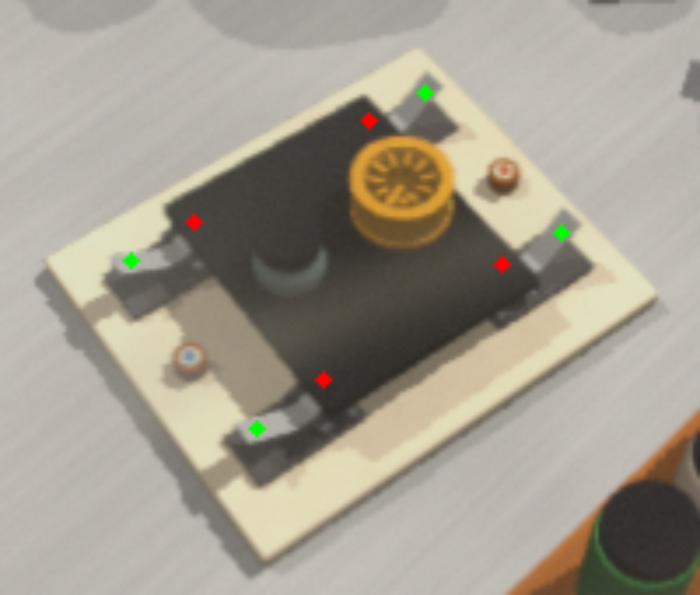

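```bash
cat >> h.py <<'E'
def to(x,y,z,yaw=-7.0):
    from station import sense
    s=sense();R=s["ee_rot"];d=R.T@(np.array([x,y,z])-s["tcp_pos"])*100
    a=np.radians(yaw);Rt=np.array([[np.cos(a),np.sin(a),0],[np.sin(a),-np.cos(a),0],[0,0,-1]])
    w=np.degrees(cv2.Rodrigues(R.T@Rt)[0].ravel())
    print("t",round(s["time_s"],2),"tcp",s["tcp_pos"].round(4),"F",s["wrist_force"].round(1),"d_cm",d.round(2),"turn",w.round(2),"rows",np.abs(d).max()/4.1)
E
python3 -m jog '[[0,0,0,0,0,-6.8],[0,0,0,0,0,-6.8],[0,0,0,0,0,0],[0,0,0,0,0,0],[0,0,0,0,0,0]]' 0; python3 -c "
from h import *;to(.48,.079,.12)"
```

```text
time_s: 0.57
tcp_pos: [0.2194, 0.5851, 0.2223]
ee_rot: [[0.992, -0.124, -0.0], [-0.124, -0.992, -0.0], [-0.0, 0.0, -1.0]]
wrist_force: [-0.0, 0.2, 0.2]
gripper_width: 0.708
t 0.57 tcp [0.2194 0.5851 0.2223] F [-0.   0.2  0.2] d_cm [32.12 46.99 10.25] turn [ 0.03  0.   -0.11] rows 11.460452563397935
```

```bash
python3 -m jog '[[2.1,3.1,0,0,0,0],[2.1,3.1,0,0,0,0],[2.1,3.1,0,0,0,0],[2.1,3.1,0,0,0,0],[2.1,3.1,0,0,0,0]]' 0; python3 -m jog '[[2.1,3.1,0,0,0,0],[2.1,3.1,0,0,0,0],[2.1,3.1,0,0,0,0],[2.1,3.1,0,0,0,0],[2.1,3.1,0,0,0,0]]'; python3 -m jog '[[2.1,3.1,1,0,0,0],[2.1,3.1,1,0,0,0],[2.1,3.1,1,0,0,0],[2.1,3.1,1,0,0,0],[2.1,3.1,1,0,0,0]]';python3 -m jog '[[0,0,1,0,0,0],[0,0,1,0,0,0],[0,0,1,0,0,0],[0,0,1,0,0,0],[0,0,0,0,0,0]]';python3 -c "
from h import *;to(.48,.079,.07)"
```

```text
time_s: 0.98
tcp_pos: [0.3053, 0.4169, 0.2226]
ee_rot: [[0.992, -0.123, 0.0], [-0.123, -0.992, 0.0], [0.0, -0.0, -1.0]]
wrist_force: [0.3, 0.4, -0.4]
gripper_width: 0.324
time_s: 1.4
tcp_pos: [0.3907, 0.2503, 0.2229]
ee_rot: [[0.992, -0.123, 0.001], [-0.123, -0.992, 0.001], [0.0, -0.001, -1.0]]
wrist_force: [0.3, 0.2, 0.5]
gripper_width: 0.019
time_s: 1.82
tcp_pos: [0.4764, 0.0837, 0.1725]
ee_rot: [[0.992, -0.123, 0.001], [-0.123, -0.992, 0.0], [0.001, -0.001, -1.0]]
wrist_force: [0.6, 0.1, -0.2]
gripper_width: 0.002
time_s: 2.23
tcp_pos: [0.4745, 0.0847, 0.1308]
ee_rot: [[0.992, -0.124, -0.004], [-0.124, -0.992, -0.001], [-0.004, 0.002, -1.0]]
wrist_force: [0.2, -0.2, -0.5]
gripper_width: 0.002
t 2.23 tcp [0.4745 0.0847 0.1308] F [ 0.2 -0.2 -0.5] d_cm [0.64 0.48 6.08] turn [ 0.11  0.21 -0.12] rows 1.4818931942436246
```

```bash
python3 -m jog '[[0.1,0.1,1.4,0,0,0],[0.2,0.1,1.4,0,0,0],[0.1,0.1,1.4,0,0,0],[0.1,0.1,1.2,0,0,0],[0.1,0.1,0.2,0,0,0]]'; python3 -m jog '[[0,0,0.1,0,0,0],[0,0,0.1,0,0,0],[0,0,0.1,0,0,0],[0,0,0,0,0,0],[0,0,0,0,0,0]]';python3 -c "
from h import *;to(.48,.079,.067)"
```

```text
time_s: 2.65
tcp_pos: [0.4802, 0.0794, 0.0753]
ee_rot: [[0.992, -0.122, -0.003], [-0.122, -0.992, -0.001], [-0.003, 0.002, -1.0]]
wrist_force: [-0.0, -0.4, -0.6]
gripper_width: 0.004
time_s: 3.07
tcp_pos: [0.4814, 0.08, 0.0741]
ee_rot: [[0.993, -0.121, 0.001], [-0.121, -0.993, 0.001], [0.001, -0.001, -1.0]]
wrist_force: [-0.4, 0.1, -0.4]
gripper_width: 0.004
t 3.07 tcp [0.4814 0.08   0.0741] F [-0.4  0.1 -0.4] d_cm [-0.13  0.12  0.71] turn [-0.04 -0.06  0.05] rows 0.17394580337652046
```

```bash
python3 -m jog '[[0,0,0.1,0,0,0],[0,0,0.1,0,0,0],[0,0,0.1,0,0,0],[0,0,0.1,0,0,0],[0,0,0.1,0,0,0]]'|grep -E "pos|force"; python3 -m jog '[[0,0,0.1,0,0,0],[0,0,0,0,0,0],[0,0,0,0,0,0],[0,0,0,0,0,0],[0,0,0,0,0,0]]'|grep -E "pos|force";python3 -m jog '[[0,0,0.1,0,0,0],[0,0,0,0,0,0],[0,0,0,0,0,0],[0,0,0,0,0,0],[0,0,0,0,0,0]]'|grep -E "pos|force"
```

```text
tcp_pos: [0.4811, 0.0797, 0.0684]
wrist_force: [-0.4, 0.3, -0.2]
tcp_pos: [0.4812, 0.0798, 0.0676]
wrist_force: [-0.5, 0.6, 0.7]
tcp_pos: [0.4812, 0.0798, 0.0666]
wrist_force: [0.4, -0.2, -0.8]
```

```bash
for i in 1; do :; done; python3 -m jog '[[0,0,0.1,0,0,0],[0,0,0,0,0,0],[0,0,0,0,0,0],[0,0,0,0,0,0],[0,0,0,0,0,0]]'|grep -E "pos|force"; python3 -m jog '[[0,0,0.1,0,0,0],[0,0,0,0,0,0],[0,0,0,0,0,0],[0,0,0,0,0,0],[0,0,0,0,0,0]]'|grep -E "pos|force"
```

```text
tcp_pos: [0.4812, 0.0798, 0.0656]
wrist_force: [-0.0, 0.2, 0.5]
tcp_pos: [0.4813, 0.0798, 0.0647]
wrist_force: [0.3, -0.1, 1.2]
```

```bash
python3 -m jog '[[0,0,0.05,0,0,0],[0,0,0.05,0,0,0],[0,0,0,0,0,0],[0,0,0,0,0,0],[0,0,0,0,0,0]]'|grep -E "pos|force"; python3 -m jog '[[0,0,0.1,0,0,0],[0,0,0,0,0,0],[0,0,0,0,0,0],[0,0,0,0,0,0],[0,0,0,0,0,0]]'|grep -E "pos|force"
```

```text
tcp_pos: [0.4813, 0.0798, 0.0644]
wrist_force: [-2.0, 1.1, 6.0]
tcp_pos: [0.4814, 0.0798, 0.0643]
wrist_force: [-3.9, 0.2, 12.7]
```

Near-left is firm: 12.7 N with under 0.4 mm of give. Next is near-right.

```bash
python3 -m jog '[[0,0,-1,0,0,0],[0,0,-1,0,0,0],[0,4,0,0,0,0],[0,4,0,0,0,0],[0,4,0,0,0,0]]'|grep -E "pos|force"; python3 -m jog '[[0,4,0,0,0,0],[-0.1,0.4,0.5,0,0,0],[0,0,0.6,0,0,0],[0,0,0,0,0,0],[0,0,0,0,0,0]]'|grep -E "pos|force"; python3 -c "
from h import *;to(.4596,-.0833,.065)"
```

```text
tcp_pos: [0.4661, -0.0401, 0.0826]
wrist_force: [0.3, 0.4, 0.1]
tcp_pos: [0.4602, -0.0822, 0.0711]
wrist_force: [0.5, 0.2, -0.2]
t 6.82 tcp [ 0.4602 -0.0822  0.0711] F [ 0.5  0.2 -0.2] d_cm [-0.05  0.11  0.61] turn [0.02 0.06 0.1 ] rows 0.14838022540639417
```

```bash
python3 -m jog '[[0,0,0.2,0,0,0],[0,0,0.2,0,0,0],[0,0,0.1,0,0,0],[0,0,0,0,0,0],[0,0,0,0,0,0]]'|grep -E "pos|force"; python3 -m jog '[[0,0,0.1,0,0,0],[0,0,0.05,0,0,0],[0,0,0,0,0,0],[0,0,0,0,0,0],[0,0,0,0,0,0]]'|grep -E "pos|force";python3 -m jog '[[0,0,0.1,0,0,0],[0,0,0,0,0,0],[0,0,0,0,0,0],[0,0,0,0,0,0],[0,0,0,0,0,0]]'|grep -E "pos|force"; python3 -c "
from h import *;to(.4596,-.0833,.065)"
```

```text
tcp_pos: [0.4611, -0.082, 0.0678]
wrist_force: [-1.8, 1.0, 9.3]
tcp_pos: [0.4613, -0.0821, 0.0676]
wrist_force: [-4.9, 3.7, 19.6]
tcp_pos: [0.4612, -0.0821, 0.0676]
wrist_force: [-8.0, 2.6, 26.0]
t 8.07 tcp [ 0.4612 -0.0821  0.0676] F [-8.   2.6 26. ] d_cm [-0.15  0.14  0.26] turn [ 0.04 -0.12  0.25] rows 0.0623924673726649
```

Near-right is firm too: 26 N with no give. The fingers go over the jar, which would be in the way at low height, to far-right.

```bash
python3 -m jog '[[0,0,-3,0,0,0],[0,0,-4,0,0,0],[2,0,-0.2,0,0,0],[4,0,0,0,0,0],[4,0,0,0,0,0]]'|grep -E "pos|force"; python3 -m jog '[[4,0,0,0,0,0],[3,0,0,0,0,0],[0,0,2,0,0,0],[0,0,2.5,0,0,0],[0,0,0,0,0,0]]'|grep -E "pos|force"; python3 -c "
from h import *;to(.6283,-.1044,.069)"
```

```text
tcp_pos: [0.5609, -0.094, 0.138]
wrist_force: [1.2, 0.9, 0.6]
tcp_pos: [0.6258, -0.1023, 0.0852]
wrist_force: [-1.5, 0.2, -1.0]
t 8.9 tcp [ 0.6258 -0.1023  0.0852] F [-1.5  0.2 -1. ] d_cm [0.29 0.18 1.62] turn [0.02 0.63 0.03] rows 0.3947631417747082
```

```bash
python3 -m jog '[[0.1,0.1,0.5,0,0,0],[0,0,0.4,0,0,0],[0,0,0.2,0,0,0],[0,0,0,0,0,0],[0,0,0,0,0,0]]'|grep -E "pos|force"; python3 -m jog '[[0,0,0.1,0,0,0],[0,0,0,0,0,0],[0,0,0,0,0,0],[0,0,0,0,0,0],[0,0,0,0,0,0]]'|grep -E "pos|force";python3 -m jog '[[0,0,0.1,0,0,0],[0,0,0,0,0,0],[0,0,0,0,0,0],[0,0,0,0,0,0],[0,0,0,0,0,0]]'|grep -E "pos|force"; python3 -c "
from h import *;to(.6283,-.1044,.069)"
```

```text
tcp_pos: [0.6303, -0.1045, 0.0812]
wrist_force: [-0.2, 0.0, 0.1]
tcp_pos: [0.6299, -0.1047, 0.0792]
wrist_force: [0.4, -0.0, -0.1]
tcp_pos: [0.6299, -0.1046, 0.078]
wrist_force: [0.4, -0.9, -0.7]
t 10.15 tcp [ 0.6299 -0.1046  0.078 ] F [ 0.4 -0.9 -0.7] d_cm [-0.16 -0.    0.9 ] turn [0.   0.   0.04] rows 0.22012973770878166
```

```bash
python3 -m jog '[[-0.1,0,0.3,0,0,0],[0,0,0.2,0,0,0],[0,0,0.2,0,0,0],[0,0,0,0,0,0],[0,0,0,0,0,0]]'|grep -E "pos|force"; python3 -m jog '[[0,0,0.1,0,0,0],[0,0,0,0,0,0],[0,0,0,0,0,0],[0,0,0,0,0,0],[0,0,0,0,0,0]]'|grep -E "pos|force";python3 -m jog '[[0,0,0.1,0,0,0],[0,0,0,0,0,0],[0,0,0,0,0,0],[0,0,0,0,0,0],[0,0,0,0,0,0]]'|grep -E "pos|force";python3 -m jog '[[0,0,0.1,0,0,0],[0,0,0,0,0,0],[0,0,0,0,0,0],[0,0,0,0,0,0],[0,0,0,0,0,0]]'|grep -E "pos|force"
```

```text
tcp_pos: [0.6287, -0.1045, 0.0709]
wrist_force: [-0.5, -0.2, 0.5]
tcp_pos: [0.6289, -0.1046, 0.0702]
wrist_force: [-1.6, -0.3, 1.0]
tcp_pos: [0.629, -0.1046, 0.0692]
wrist_force: [0.2, -1.0, 1.6]
tcp_pos: [0.6291, -0.1046, 0.0682]
wrist_force: [0.2, -1.5, 2.1]
```

```bash
python3 -m jog '[[0,0,0.1,0,0,0],[0,0,0,0,0,0],[0,0,0,0,0,0],[0,0,0,0,0,0],[0,0,0,0,0,0]]'|grep -E "pos|force";python3 -m jog '[[0,0,0.1,0,0,0],[0,0,0,0,0,0],[0,0,0,0,0,0],[0,0,0,0,0,0],[0,0,0,0,0,0]]'|grep -E "pos|force";python3 -m jog '[[0,0,0.1,0,0,0],[0,0,0,0,0,0],[0,0,0,0,0,0],[0,0,0,0,0,0],[0,0,0,0,0,0]]'|grep -E "pos|force"; python3 - <<'E'
from station import capture
import pickle,cv2
for n in("scene","top"):
    c=capture(n); pickle.dump(c,open(f"pics/{n}1.pkl","wb"));f=c["frame"]
    f=f[165:325,250:430] if n=="top" else f[170:340,210:410]
    cv2.imwrite(f"pics/{n}1.png",cv2.resize(f[:,:,::-1],None,fx=3.5,fy=3.5))
E
```

```text
tcp_pos: [0.6292, -0.1046, 0.0679]
wrist_force: [-1.1, -0.7, 5.4]
tcp_pos: [0.6292, -0.1046, 0.0678]
wrist_force: [-2.5, -0.8, 9.0]
tcp_pos: [0.6292, -0.1046, 0.0678]
wrist_force: [-3.9, 0.5, 13.8]
```

View pics/scene1.png

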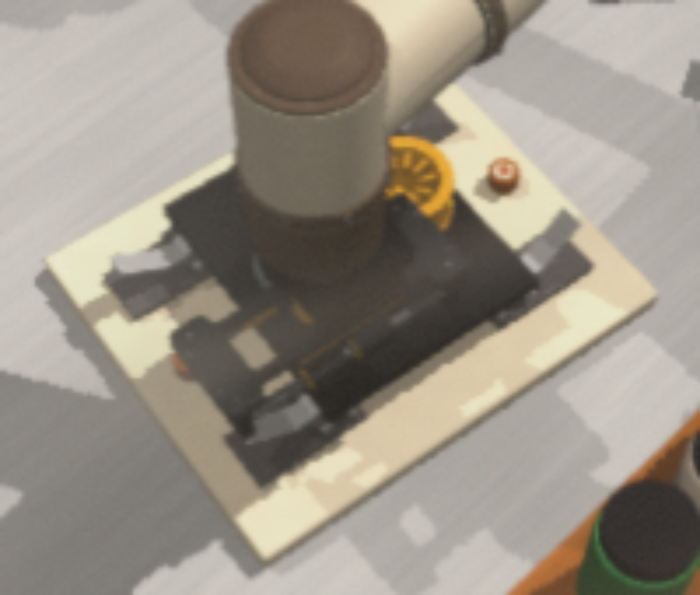

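The picture shows the fingers on the far-right corner. It held at 13.8 N, so it looks firm. At near-right my first step ran from free air straight to 9 N, which could have hidden the drop, so I'm redoing that corner slowly.

```bash
python3 -m jog '[[0,0,-3,0,0,0],[0,0,-4,0,0,0],[-2,0,-0.2,0,0,0],[-4,0,0,0,0,0],[-4,0,0,0,0,0]]'|grep -E "pos|force"; python3 -m jog '[[-4,0,0,0,0,0],[-3,0,0,0,0,0],[0,0,2,0,0,0],[0,0,3,0,0,0],[0,0,0,0,0,0]]'|grep -E "pos|force"; python3 -m jog '[[0,0,0.2,0,0,0],[0,0,0.2,0,0,0],[0,0,0,0,0,0],[0,0,0,0,0,0],[0,0,0,0,0,0]]'|grep -E "pos|force"; python3 -c "
from h import *;to(.4596,-.0833,.073)"
```

```text
tcp_pos: [0.5289, -0.0918, 0.1366]
wrist_force: [0.4, 1.3, 1.1]
tcp_pos: [0.4556, -0.0838, 0.0832]
wrist_force: [-1.0, -0.9, -0.6]
tcp_pos: [0.4609, -0.0839, 0.0838]
wrist_force: [0.0, -0.6, 0.5]
t 14.42 tcp [ 0.4609 -0.0839  0.0838] F [ 0.  -0.6  0.5] d_cm [-0.14 -0.04  1.08] turn [-0.02 -0.09  0.04] rows 0.2625079110479265
```

```bash
python3 -m jog '[[0,0,0.4,0,0,0],[0,0,0.4,0,0,0],[0,0,0.2,0,0,0],[0,0,0,0,0,0],[0,0,0,0,0,0]]'|grep -E "pos|force"; python3 -m jog '[[0,0,0.1,0,0,0],[0,0,0,0,0,0],[0,0,0,0,0,0],[0,0,0,0,0,0],[0,0,0,0,0,0]]'|grep -E "pos|force"; python3 -m jog '[[0,0,0.1,0,0,0],[0,0,0,0,0,0],[0,0,0,0,0,0],[0,0,0,0,0,0],[0,0,0,0,0,0]]'|grep -E "pos|force"; python3 -m jog '[[0,0,0.1,0,0,0],[0,0,0,0,0,0],[0,0,0,0,0,0],[0,0,0,0,0,0],[0,0,0,0,0,0]]'|grep -E "pos|force"; python3 -m jog '[[0,0,0.1,0,0,0],[0,0,0,0,0,0],[0,0,0,0,0,0],[0,0,0,0,0,0],[0,0,0,0,0,0]]'|grep -E "pos|force"
```

```text
tcp_pos: [0.46, -0.0839, 0.0728]
wrist_force: [0.1, -1.1, 0.1]
tcp_pos: [0.4602, -0.0839, 0.0721]
wrist_force: [-0.9, 1.1, -0.0]
tcp_pos: [0.4602, -0.0839, 0.0711]
wrist_force: [0.4, 0.0, 0.6]
tcp_pos: [0.4602, -0.0839, 0.0701]
wrist_force: [0.1, 0.2, -0.1]
tcp_pos: [0.4602, -0.0839, 0.069]
wrist_force: [0.0, 0.9, 0.1]
```

```bash
python3 -m jog '[[0,0,0.1,0,0,0],[0,0,0,0,0,0],[0,0,0,0,0,0],[0,0,0,0,0,0],[0,0,0,0,0,0]]'|grep -E "pos|force"; python3 -m jog '[[0,0,0.1,0,0,0],[0,0,0,0,0,0],[0,0,0,0,0,0],[0,0,0,0,0,0],[0,0,0,0,0,0]]'|grep -E "pos|force"
```

```text
tcp_pos: [0.4603, -0.0839, 0.0682]
wrist_force: [0.4, 0.1, 3.7]
tcp_pos: [0.4604, -0.084, 0.0679]
wrist_force: [-1.4, -0.5, 7.9]
```

Near-right is firm: contact at 68.3 mm, then stiff. The stop at near-left was 3.5 mm lower (64.5 mm), which is suspicious. I'll go back there and take pictures before and during the press.

```bash
cat > cap.py <<'E'
import sys,pickle;from station import capture
for n in sys.argv[2:]: pickle.dump(capture(n),open(f"pics/{n}{sys.argv[1]}.pkl","wb"))
E
python3 -m jog '[[0,0,-1,0,0,0],[0,0,-0.5,0,0,0],[0,-4,0,0,0,0],[0,-4,0,0,0,0],[0,-4,0,0,0,0]]'|grep -E "pos|force"; python3 -m jog '[[0,-4,0,0,0,0],[0,-0.4,0,0,0,0],[0,0,0.5,0,0,0],[0,0,0,0,0,0],[0,0,0,0,0,0]]'|grep -E "pos|force"; python3 cap.py 2 scene; python3 -m jog '[[0,0,0.2,0,0,0],[0,0,0.1,0,0,0],[0,0,0,0,0,0],[0,0,0,0,0,0],[0,0,0,0,0,0]]'|grep -E "pos|force"; python3 -c "
from h import *;to(.48,.079,.067)"
```

```text
tcp_pos: [0.4746, 0.036, 0.0821]
wrist_force: [1.7, 0.1, 0.1]
tcp_pos: [0.479, 0.0777, 0.0763]
wrist_force: [-0.4, -0.5, -0.8]
tcp_pos: [0.4801, 0.0786, 0.0741]
wrist_force: [-0.0, -0.2, -0.6]
t 18.63 tcp [0.4801 0.0786 0.0741] F [-0.  -0.2 -0.6] d_cm [-0.01 -0.04  0.71] turn [-0.   -0.01  0.02] rows 0.17358734961341477
```

```bash
python3 -m jog '[[0,0,0.1,0,0,0],[0,0,0.1,0,0,0],[0,0,0.1,0,0,0],[0,0,0.1,0,0,0],[0,0,0,0,0,0]]'|grep -E "pos|force"; python3 -m jog '[[0,0,0.1,0,0,0],[0,0,0,0,0,0],[0,0,0,0,0,0],[0,0,0,0,0,0],[0,0,0,0,0,0]]'|grep -E "pos|force"; python3 -m jog '[[0,0,0.1,0,0,0],[0,0,0,0,0,0],[0,0,0,0,0,0],[0,0,0,0,0,0],[0,0,0,0,0,0]]'|grep -E "pos|force"; python3 -m jog '[[0,0,0.1,0,0,0],[0,0,0,0,0,0],[0,0,0,0,0,0],[0,0,0,0,0,0],[0,0,0,0,0,0]]'|grep -E "pos|force";  python3 -m jog '[[0,0,0.1,0,0,0],[0,0,0.05,0,0,0],[0,0,0,0,0,0],[0,0,0,0,0,0],[0,0,0,0,0,0]]'|grep -E "pos|force"; python3 -m jog '[[0,0,0.1,0,0,0],[0,0,0.1,0,0,0],[0,0,0,0,0,0],[0,0,0,0,0,0],[0,0,0,0,0,0]]'|grep -E "pos|force"; python3 cap.py 3 scene; python3 - <<'E'
from h import *
A=pickle.load(open("pics/scene2.pkl","rb"))["frame"];B=pickle.load(open("pics/scene3.pkl","rb"))["frame"];Z=pickle.load(open("pics/scene0.pkl","rb"))["frame"]
S=lambda f:cv2.resize(f[170:340,210:410,::-1],None,fx=2,fy=2,interpolation=cv2.INTER_CUBIC)
d=cv2.convertScaleAbs(cv2.absdiff(A,B),alpha=4)
cv2.imwrite("pics/cmp.png",np.hstack([S(B),S(d)]))
E
```

```text
tcp_pos: [0.4798, 0.0789, 0.0698]
wrist_force: [-0.3, -0.2, -0.6]
tcp_pos: [0.4801, 0.0789, 0.0691]
wrist_force: [0.1, 0.1, -1.0]
tcp_pos: [0.48, 0.0789, 0.068]
wrist_force: [-0.2, -0.1, 1.0]
tcp_pos: [0.48, 0.0789, 0.0671]
wrist_force: [0.4, -0.1, 0.4]
tcp_pos: [0.4801, 0.0789, 0.0655]
wrist_force: [1.0, 0.2, 0.3]
tcp_pos: [0.4802, 0.079, 0.0644]
wrist_force: [-2.2, 0.1, 6.6]
```

View pics/cmp.png

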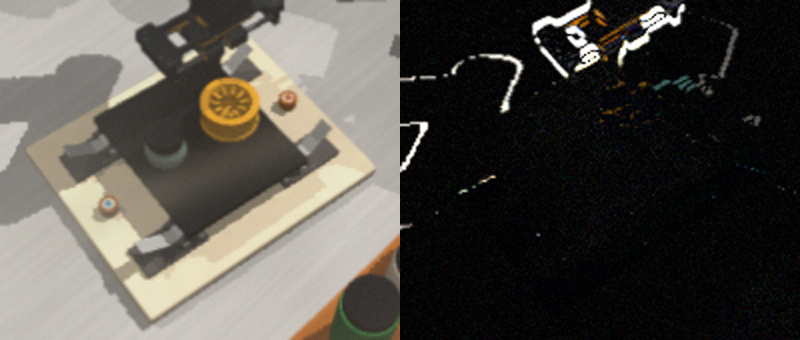

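```bash
python3 - <<'E'
from h import *
L=lambda n:pickle.load(open(f"pics/{n}.pkl","rb"))["frame"]
A=L("scene1");B=L("scene0")
S=lambda f:cv2.resize(f[215:320,260:385,::-1],None,fx=3.1,fy=3.1,interpolation=cv2.INTER_CUBIC)
d=cv2.convertScaleAbs(cv2.absdiff(A,B),alpha=2)
cv2.imwrite("pics/cmp2.png",np.vstack([np.hstack([S(A),S(B)])]))
E
```

```text
(no output)
```

View pics/cmp2.png

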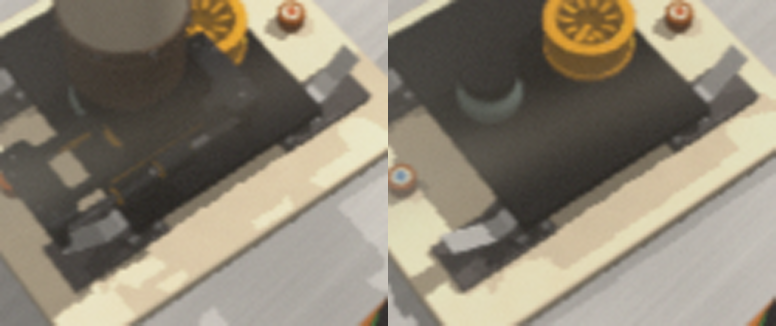

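Near-left pressed again: 6.6 N, and the difference image shows no movement of the plate, so it is firm. Now far-left, passing over the mould.

```bash
python3 -m jog '[[0,0,-3,0,0,0],[0,0,-4,0,0,0],[2,0,-0.2,0,0,0],[4,0,0,0,0,0],[4,0,0,0,0,0]]'|grep -E "pos|force"; python3 -m jog '[[4,0,0,0,0,0],[3,0,0,0,0,0],[0,0,2,0,0,0],[0,0,2.7,0,0,0],[0,0,0,0,0,0]]'|grep -E "pos|force";  python3 -m jog '[[0,0,0.5,0,0,0],[0,0,0.4,0,0,0],[0,0,0,0,0,0],[0,0,0,0,0,0],[0,0,0,0,0,0]]'|grep -E "pos|force"; python3 -c "
from h import *;to(.6486,.0584,.072)"
```

```text
tcp_pos: [0.5803, 0.0671, 0.1374]
wrist_force: [1.1, 1.3, 0.3]
tcp_pos: [0.6451, 0.0573, 0.0823]
wrist_force: [-0.9, -1.0, -1.4]
tcp_pos: [0.6493, 0.0586, 0.081]
wrist_force: [0.2, 0.2, 0.4]
t 22.43 tcp [0.6493 0.0586 0.081 ] F [0.2 0.2 0.4] d_cm [-0.07  0.03  0.9 ] turn [-0.05 -0.13  0.07] rows 0.21947319843244276
```

```bash
python3 -m jog '[[0,0,0.4,0,0,0],[0,0,0.4,0,0,0],[0,0,0.1,0,0,0],[0,0,0,0,0,0],[0,0,0,0,0,0]]'|grep -E "pos|force"; python3 -m jog '[[0,0,0.1,0,0,0],[0,0,0,0,0,0],[0,0,0,0,0,0],[0,0,0,0,0,0],[0,0,0,0,0,0]]'|grep -E "pos|force"; python3 -m jog '[[0,0,0.1,0,0,0],[0,0,0,0,0,0],[0,0,0,0,0,0],[0,0,0,0,0,0],[0,0,0,0,0,0]]'|grep -E "pos|force"; python3 -m jog '[[0,0,0.1,0,0,0],[0,0,0,0,0,0],[0,0,0,0,0,0],[0,0,0,0,0,0],[0,0,0,0,0,0]]'|grep -E "pos|force"; python3 -m jog '[[0,0,0.1,0,0,0],[0,0,0,0,0,0],[0,0,0,0,0,0],[0,0,0,0,0,0],[0,0,0,0,0,0]]'|grep -E "pos|force"; python3 -m jog '[[0,0,0.1,0,0,0],[0,0,0,0,0,0],[0,0,0,0,0,0],[0,0,0,0,0,0],[0,0,0,0,0,0]]'|grep -E "pos|force"
```

```text
tcp_pos: [0.6487, 0.0582, 0.0704]
wrist_force: [0.4, 0.2, 0.3]
tcp_pos: [0.6489, 0.0583, 0.0696]
wrist_force: [0.4, 0.4, -0.6]
tcp_pos: [0.6488, 0.0583, 0.0686]
wrist_force: [0.1, 0.7, 0.6]
tcp_pos: [0.6489, 0.0583, 0.0682]
wrist_force: [-1.5, -0.1, 5.0]
tcp_pos: [0.649, 0.0581, 0.0679]
wrist_force: [-2.1, 0.3, 7.4]
tcp_pos: [0.6491, 0.0581, 0.0678]
wrist_force: [-3.0, -0.6, 11.1]
```

Far-left is firm at 68.2 mm. The stops are FL 68, NR 68, NL 64.6 and FR 68 when pressed. That fits a plate tilted about FL–NR with FR high, in which case FR was pushed down about 3 mm. I'll check this with image shifts.

```bash
python3 - <<'E'
from h import *
L=lambda n:cv2.cvtColor(pickle.load(open(f"pics/{n}.pkl","rb"))["frame"],cv2.COLOR_RGB2GRAY)
c=pickle.load(open("pics/scene0.pkl","rb"))
F={n:L(n) for n in("scene0","scene1","scene2","scene3")}
x,y,a=.554,-.0125,np.radians(-7)
R=np.array([[np.cos(a),-np.sin(a)],[np.sin(a),np.cos(a)]])
# plate far edge: gradient edge location along world-vertical image column (subpixel) at several y's
for yy in(-.09,-.08,-.07,-.04,0,.04,.07,.085):
    p=np.array([x,y])+R@[.11,yy]; q=proj(c,[*p,.067]); dn=proj(c,[*(p+R@[.03,0]),.067])-q; dn/=np.linalg.norm(dn)
    out=[]
    for n,f in F.items():
        t=np.arange(-5,5,.1); xs=(q[0]+dn[0]*t).astype(np.float32);ys=(q[1]+dn[1]*t).astype(np.float32)
        v=cv2.remap(f,xs[None],ys[None],cv2.INTER_LINEAR)[0].astype(float)
        th=62; i=np.where((v[:-1]<th)&(v[1:]>=th))[0]
        out.append((round(t[i[0]],1) if len(i) else None,int(v.min()),int(v.max())))
    print(yy,q.round(1),out)
# mould patch correlation
q=proj(c,[.5581,.0377,.107]).astype(int)
for n in("scene1","scene2","scene3"):
    tpl=F["scene0"][q[1]-8:q[1]+20,q[0]+2:q[0]+18]; best=cv2.matchTemplate(F[n][q[1]-12:q[1]+24,q[0]-2:q[0]+22],tpl,cv2.TM_CCOEFF_NORMED); print(n,best.round(2)[2:7,2:7])
pz=(.0709-.0682)
E
```

```text
-0.09 [305.2 287.4] [(np.float64(4.4), 45, 69), (np.float64(4.4), 40, 70), (np.float64(3.2), 48, 72), (np.float64(3.7), 45, 74)]
-0.08 [308.6 285.3] [(np.float64(1.0), 46, 93), (np.float64(1.4), 39, 87), (np.float64(0.8), 47, 98), (np.float64(0.8), 47, 95)]
-0.07 [311.8 283.1] [(np.float64(0.5), 45, 113), (np.float64(1.2), 41, 119), (np.float64(0.4), 46, 126), (np.float64(0.4), 47, 125)]
-0.04 [321.6 276.7] [(np.float64(0.8), 45, 121), (np.float64(1.2), 43, 124), (np.float64(0.5), 48, 125), (np.float64(0.5), 47, 126)]
0 [334.4 268.3] [(np.float64(0.9), 46, 119), (np.float64(1.3), 46, 120), (np.float64(0.8), 47, 126), (np.float64(0.8), 43, 126)]
0.04 [346.8 260.2] [(np.float64(1.1), 50, 117), (np.float64(1.3), 50, 121), (np.float64(0.9), 49, 123), (np.float64(1.0), 49, 122)]
0.07 [355.9 254.2] [(np.float64(3.5), 50, 78), (np.float64(3.1), 47, 80), (np.float64(3.1), 51, 80), (np.float64(2.9), 51, 82)]
0.085 [360.4 251.2] [(np.float64(1.1), 54, 105), (np.float64(1.1), 54, 110), (np.float64(1.0), 56, 120), (np.float64(-2.4), 53, 118)]
scene1 [[0.55 0.63 0.71 0.75 0.75]
 [0.6  0.71 0.81 0.83 0.79]
 [0.64 0.78 0.87 0.86 0.79]
 [0.65 0.77 0.84 0.82 0.76]
 [0.65 0.71 0.73 0.73 0.7 ]]
scene2 [[0.54 0.65 0.75 0.78 0.78]
 [0.67 0.81 0.91 0.9  0.83]
 [0.78 0.92 0.99 0.93 0.81]
 [0.79 0.88 0.89 0.83 0.74]
 [0.73 0.75 0.74 0.7  0.67]]
scene3 [[0.54 0.65 0.74 0.78 0.77]
 [0.67 0.81 0.91 0.9  0.82]
 [0.78 0.92 0.99 0.93 0.81]
 [0.79 0.88 0.89 0.83 0.74]
 [0.72 0.75 0.73 0.7  0.67]]
```

The edge shifts settle it. With FR pressed (scene1), the far edge dropped about 0.7 px at the right end, tapering to 0 at the left; with NL pressed it did not move. **Far-right rocks**, and it dropped about 4 mm under my press. Next I press its tongue, at about (0.622, -0.148).

```bash
python3 -m jog '[[0,0,-3,0,0,0],[0,0,-2.5,0,0,0],[0,4,0,0,0,0],[0,4,0,0,0,0],[0,4,0,0,0,0]]'|grep -E "pos|force"; python3 -m jog '[[0,4,0,0,0,0],[0,4,0,0,0,0],[-0.2,0.8,0,0,0,0],[0,0,1,0,0,0],[0,0,0,0,0,0]]'|grep -E "pos|force";  python3 -m jog '[[0,0,0.5,0,0,0],[0,0,0,0,0,0],[0,0,0,0,0,0],[0,0,0,0,0,0],[0,0,0,0,0,0]]'|grep -E "pos|force"; python3 cap.py 4 scene top wrist; python3 - <<'E'
from h import *
to(.622,-.148,.08)
L=lambda n:pickle.load(open(f"pics/{n}.pkl","rb"))["frame"]
cv2.imwrite("pics/v4.png",np.hstack([cv2.resize(L("scene4")[190:330,230:390,::-1],(400,350)),cv2.resize(L("wrist4")[:,:,::-1],(400,350))]))
E
```

```text
tcp_pos: [0.6341, -0.0612, 0.1206]
wrist_force: [0.6, -0.9, -0.9]
tcp_pos: [0.6201, -0.1481, 0.108]
wrist_force: [-0.9, -0.4, -1.4]
tcp_pos: [0.622, -0.1471, 0.1058]
wrist_force: [0.8, 0.1, 0.4]
t 26.33 tcp [ 0.6218 -0.1476  0.1058] F [0.2 0.1 0.1] d_cm [0.02 0.04 2.58] turn [-0.   -0.03  0.07] rows 0.6299997985329734
```

View pics/v4.png

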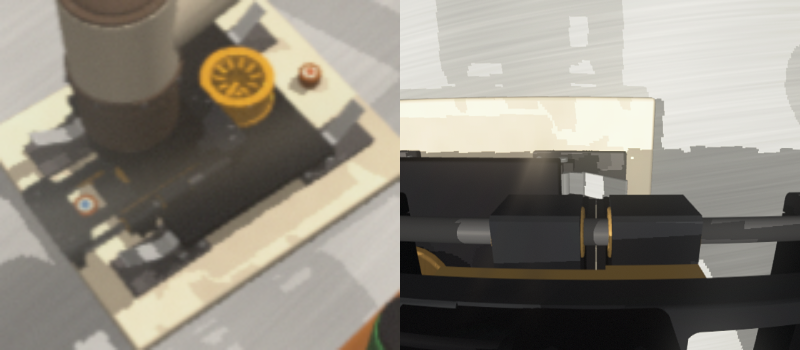

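The wrist view shows the shut fingers lined up with the tongue at (597,187). I'm pressing down.

```bash
python3 -m jog '[[0,0,0.8,0,0,0],[0,0,0.8,0,0,0],[0,0,0.6,0,0,0],[0,0,0.4,0,0,0],[0,0,0.4,0,0,0]]'|grep -E "pos|force"; python3 -m jog '[[0,0,0.4,0,0,0],[0,0,0.4,0,0,0],[0,0,0.4,0,0,0],[0,0,0.4,0,0,0],[0,0,0.2,0,0,0]]'|grep -E "pos|force"
```

```text
tcp_pos: [0.6212, -0.148, 0.0745]
wrist_force: [-0.3, -0.6, 0.1]
tcp_pos: [0.6213, -0.1479, 0.0568]
wrist_force: [-0.5, 0.0, -0.1]
```

```bash
python3 -m jog '[[0,0,0.3,0,0,0],[0,0,0.3,0,0,0],[0,0,0.3,0,0,0],[0,0,0.3,0,0,0],[0,0,0.2,0,0,0]]'|grep -E "pos|force"; python3 -m jog '[[0,0,0.3,0,0,0],[0,0,0.3,0,0,0],[0,0,0.2,0,0,0],[0,0,0,0,0,0],[0,0,0,0,0,0]]'|grep -E "pos|force"
```

```text
tcp_pos: [0.6226, -0.1485, 0.0448]
wrist_force: [-1.0, -1.5, 5.3]
tcp_pos: [0.6225, -0.1484, 0.0364]
wrist_force: [-0.5, -2.0, 4.2]
```

```bash
python3 -m jog '[[0,0,0.2,0,0,0],[0,0,0.2,0,0,0],[0,0,0,0,0,0],[0,0,0,0,0,0],[0,0,0,0,0,0]]'|grep -E "pos|force"; python3 -m jog '[[0,0,0.1,0,0,0],[0,0,0.1,0,0,0],[0,0,0,0,0,0],[0,0,0,0,0,0],[0,0,0,0,0,0]]'|grep -E "pos|force"
```

```text
tcp_pos: [0.6225, -0.148, 0.0321]
wrist_force: [0.8, -1.6, 4.7]
tcp_pos: [0.6226, -0.1479, 0.0315]
wrist_force: [-0.3, -0.8, 10.3]
```

```bash
python3 -m jog '[[0,0,0.1,0,0,0],[0,0,0.1,0,0,0],[0,0,0.1,0,0,0],[0,0,0,0,0,0],[0,0,0,0,0,0]]'|grep -E "pos|force"; python3 -m jog '[[0,0,0.1,0,0,0],[0,0,0.1,0,0,0],[0,0,0.1,0,0,0],[0,0,0,0,0,0],[0,0,0,0,0,0]]'|grep -E "pos|force"
```

```text
tcp_pos: [0.6227, -0.1479, 0.0312]
wrist_force: [-5.4, 1.4, 22.5]
tcp_pos: [0.6229, -0.1478, 0.0309]
wrist_force: [-10.0, 3.4, 35.2]
```

The tongue is at its stop: 35 N with no more give. Now I retreat and check.

```bash
python3 -m jog '[[0,0,-1,0,0,0],[0,0,-3,0,0,0],[0,0,-4,0,0,0],[0,0,-4,0,0,0],[0,0,-4,0,0,0]]'|grep -E "pos|force"; python3 -m jog '[[0,4,0,0,0,0],[0,4,0,0,0,0],[0,4,0,0,0,0],[-2,3,0,0,0,0],[-2,3,0,0,0,0]]'|grep -E "pos|force"; python3 -m jog '[[-2,3,0,0,0,0],[-2,2,0,0,0,0],[0,0,0,0,0,0],[0,0,0,0,0,0],[0,0,0,0,0,0]]'|grep -E "time|pos|force"; python3 cap.py 5 scene top; python3 - <<'E'
from h import *
L=lambda n:pickle.load(open(f"pics/{n}.pkl","rb"))["frame"]
S=lambda f:cv2.resize(f[190:330,230:390,::-1],(400,350),interpolation=cv2.INTER_CUBIC)
cv2.imwrite("pics/v5.png",np.hstack([S(L("scene0")),S(L("scene5"))]))
T=lambda f:cv2.resize(f[165:325,250:430,::-1],(400,355),interpolation=cv2.INTER_CUBIC)
cv2.imwrite("pics/v5t.png",np.hstack([T(L("top0")),T(L("top5"))]))
c=pickle.load(open("pics/scene0.pkl","rb"));x,y,a=.554,-.0125,np.radians(-7)
R=np.array([[np.cos(a),-np.sin(a)],[np.sin(a),np.cos(a)]])
for yy in(-.08,-.07,-.04,0,.04,.07,.085):
    p=np.array([x,y])+R@[.11,yy]; q=proj(c,[*p,.067]); dn=proj(c,[*(p+R@[.03,0]),.067])-q; dn/=np.linalg.norm(dn);o=[]
    for n in("scene0","scene1","scene2","scene5"):
        f=cv2.cvtColor(L(n),cv2.COLOR_RGB2GRAY);t=np.arange(-5,5,.1)
        v=cv2.remap(f,(q[0]+dn[0]*t).astype(np.float32)[None],(q[1]+dn[1]*t).astype(np.float32)[None],1)[0].astype(float)
        i=np.where((v[:-1]<62)&(v[1:]>=62))[0];o.append(round(float(t[i[0]]),1) if len(i) else None)
    print(yy,o)
E
```

```text
tcp_pos: [0.62, -0.1472, 0.1836]
wrist_force: [0.1, -0.5, -0.2]
tcp_pos: [0.5586, -0.3223, 0.1812]
wrist_force: [0.8, 0.1, 0.1]
time_s: 30.92
tcp_pos: [0.5142, -0.3658, 0.1826]
wrist_force: [0.3, 0.3, 0.0]
-0.08 [1.0, 1.4, 0.8, 0.9]
-0.07 [0.5, 1.2, 0.4, 0.4]
-0.04 [0.8, 1.2, 0.5, 0.6]
0 [0.9, 1.3, 0.8, 0.5]
0.04 [1.1, 1.3, 0.9, 0.8]
0.07 [3.5, 3.1, 3.1, 3.0]
0.085 [1.1, 1.1, 1.0, 1.0]
```

View pics/v5.png

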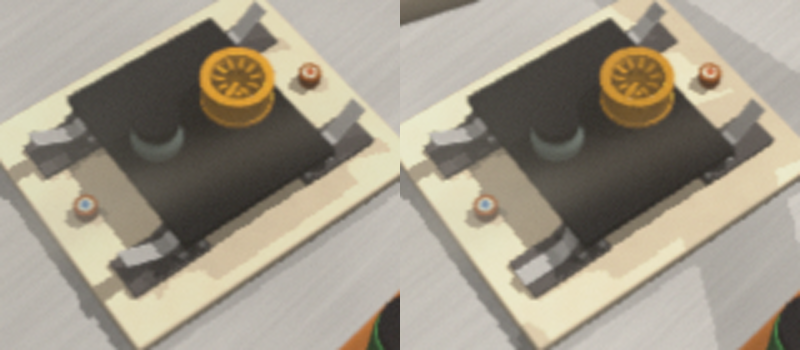

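View pics/v5t.png

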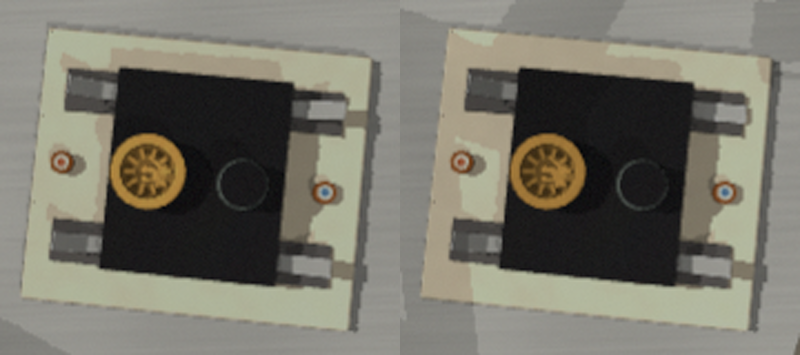

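```bash
python3 -c "
from station import finish_job;print(finish_job())"
```

```text
the job is handed in; nothing more can be done
None
```

The **far-right corner** was the one that rocked. I pressed its shim down flat and handed the job in at about 31 s, with the arm well clear. No verdict was reported.

**Finding the corner:** I pressed all four corners with the shut fingers.

| Corner | Stop height | Force reached | Result |
|---|---|---|---|
| Near-left | 64.5 mm | 13 N | firm |
| Near-right | 68 mm | 26 N | firm |
| Far-left | 68 mm | 11 N | firm |
| Far-right | 68 mm | 14 N | dropped about 3–4 mm on to its foot |

In the pictures, with far-right pressed, the plate's far edge moved about 0.7 px at its right end and not at all at its left end.

**Pressing the shim:** the tongue went down under about 5 N and stopped hard at 31 mm, where 35 N moved it no further.

**Last checks:**
- **Shims:** the scene and top pictures show the far-right tongue flat and the other three still up.
- **Plate:** its far edge is back where it was before pressing, within about 0.4 px.
- **Bystanders:** the mould, jar and slugs look unmoved. I did not recheck the block, paddle or tall jar after the job; the arm passed well above them.

**What disagreed or was not checked:**
- The far-right corner gave way under only about 2 N, not the stated 4 to 8 N. I first read it as firm; only the 3.5 mm lower near-left stop and the picture comparison showed that it had moved.
- I did not press far-right again after laying the shim flat, so the plate standing firm rests on the pictures and the hard stop.

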